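# Lock the press-arm spring nut and cap its stud

## Task

On the leaning stud of the ironing-press bracket, run the orange winged nut down (clockwise seen from the stud's free end) onto the yellow hex nut and tighten it until the yellow nut has nipped round with it and both come to a firm stop, locked. Then push the red domed cap, open end first, fully home over the bare end of the stud so that no linen can snag on it, and let go; leave the jar, the brush and the iron where they are.

Things in the scene. Friction and masses are not known exactly. Their poses are not given: they have to be found in the camera images.
- locknut (a joint): Turn of the orange winged nut relative to the yellow nut, rad, growing clockwise seen from the stud's free end. It starts at -2.8 to -1.6 and ends solidly at 0, where its washer bears on the yellow nut. Sinks 12 mm a turn (1.91 mm/rad). Friction 0.15 N m.
- firstnut (a joint): Turn of the yellow hex nut (46 mm across flats, 24 mm high), rad, clockwise as above. Starts at 0; stiff, it takes 0.35 N m to move plus 0.25 N m/rad. Only when the orange nut bears on it does it nip round with it, to a solid stop at 0.4: both nuts are then locked and stay so when released. Below 0.25 they are not tight.
- locknut_grip (a point): On the orange nut's axis, 26 mm above its underside, 10 mm below its top; z along the stud to its free end, x along the wings. Block 46 (x) by 32 (y, flat grip faces) by 36 mm high, plus two wings 12 mm thick, 124 mm over all in x. A captive washer under it, 48 mm wide, 4 mm thick, lands on the yellow nut. With the nut down, 42 mm of stud sticks out above it.
- stud: Threaded steel stud, 24 mm diameter, leaning 30 degrees from vertical, fixed in a white bracket (base plate 160 by 110 mm). Origin: its foot on the bracket's sloping face, 80 mm above the table; z along the stud to its free end, 150 mm away; y level. Along it: coil spring 42 mm wide to 40 mm, washer, yellow hex nut from 44 to 68 mm, then the orange nut.
- stud_end (a point): Centre of the flat free end of the stud, 150 mm along its axis, z along the stud outward.
- cap: Loose red plastic cap, 44 mm outside diameter, 66 mm high (straight sides up to 52, domed above), about 70 g, standing on its open end on the table. Origin: centre of its open rim; z towards the dome. Bore 30 mm wide, 36 mm deep. Fully home, the stud's end touches the bore's bottom and the rim is about 6 mm above the tight orange nut.
- cap_seat (a point): Centre of the flat bottom of the cap's bore, 36 mm from its rim, on its axis.
- starch: White lidded jar, 66 mm diameter, 150 mm high, bystander; origin under its centre.
- brush: Round yellow scrubbing brush, 112 mm diameter, 50 mm high, bystander; origin under its centre.
- iron: Teal hand iron, about 190 mm long, 90 mm wide, 106 mm high, bystander; origin under its middle.
Things that resemble listed ones, but are neither listed nor needed, are in the scene too. What is meant by the cap is not blue, and is the larger of those in its own colour.

How it is judged:
On the way, in this order (a step that is already met when the one before it is completed fails the run):
1. the orange nut is tight against the yellow nut, which has nipped round at least 0.25 rad (value of joint firstnut above 0.25 rad and value of joint locknut above -0.12 rad), for 0.3 s.
2. the cap is home on the stud (distance between cap_seat and stud_end below 0.007 m and angle between the z axis of cap and the z axis of stud, either way round below 0.15 rad), for 0.2 s.
At the end, for the whole second after the job is handed in: The orange nut bears on the yellow nut (within 0.12 rad of touching), which has nipped round at least 0.25 rad; the cap rests on the stud with its bore's bottom within 7 mm of the stud's end and its axis within 0.15 rad of the stud's, released and still (all of step 1 and all of step 2 and linear speed of cap below 0.02 m/s).
It fails at once if a bystander (jar, brush or iron) is moved more than 30 mm (distance of any of starch, brush, iron from where it was at the start of the episode above 0.03 m).
It also fails if it takes over 72 s, if anything falls off the work surface, if the arm or the gripper's body presses on something with over 40 N, if the wrist force passes 120 N, or if a joint passes its speed limit or range.

## Robot

A 6-joint arm with a two-finger parallel gripper is mounted at the origin on the work surface. World frame = base frame: x ahead of the robot, y to its left, z up, the work surface at z = 0. Lengths are in m, angles in rad, forces in N, time in s.
With the tool pointing down it reaches from about 0.3 to 0.775 m from the base axis. Payload 14.6 kg.
Tool frame: the origin (TCP) lies between the finger pads; the fingertips stand 8 mm ahead of it and the grasp point (between the pads) lies 11 mm behind it; z points along the fingers, y is the line along which they close (so a half turn about z gives the same grasp; the last joint's range is limited). The gripper opens to 94 mm and grips with 3 to 60 N. Pads are 16 mm wide; open, the fingers measure 119 mm over their backs; the gripper's body (75 mm by 177 mm) begins 78 mm behind the grasp point.
Start: joints at [-1.362, 0.3, 1.521, -0, 1.321, -0.067], TCP at [0.15, -0.529, 0.213] pointing down, gripper open.
Joint ranges: [-3.03, 3.03], [-0.79, 2.21], [0.23, 2.52], [-1.04, 4.18], [0, 3.07], [-2.55, 2.55]. Speed limits (rad/s): [2.22, 2.22, 2.57, 3.14, 3.14, 3.14].

## Interface

Orientations are given as [roll, pitch, yaw] about the fixed x, y, z axes, in that order (R = Rz(yaw) Ry(pitch) Rx(roll)).
In Python, from rig import env, cams gives the robot as it stands. The module is installed in compiled form; this text tells all that it offers.
- The arm moves only by the tool servo_tool, never from a script. Its argument "deltas" is a list of rows, each a list of 7 numbers: the shift along the tool's x, y, z in m, then the turn, a rotation vector about the tool's x, y, z in rad, then the opening, from 0 (shut) to 1 (fully open). A call has 1 to 5 rows; each row is the pose to reach, as a shift and turn from the pose commanded when the call began, along the tool's axes at that moment; what a row does not reach only later rows make up. A row lasts 1/10 s, in which the tool goes at most 50 mm and 8.59 degrees, less where a joint would pass 70% of its speed; a pose out of reach is approached as far as the arm can. A call with a gripper value outside its range is refused whole. The fingers move at their own pace and stop on an object; the grip force is fixed at half the most. Time passes only in rows, so rows that repeat a pose let the fingers close. It gives the time, the measured TCP pose, the force, the opening and the grip force at its end, in the units of the state.
- env.state(): the state, without advancing time (a new reading comes with each control period).
- cams.camera(name): name is "scene" or "top" or "wrist"; returns the picture (480x640x3 uint8, red, green, blue); there is no depth.
- cams.calibration(name): a dict with "fovy" (degrees; the focal length in pixels is half the picture's height over the tangent of half this angle, whatever the lens; pixels are square), "cx", "cy" (the principal point, pixels), "k1" (the pictures are not rectified: a ray, as slopes to the right and down, at radius r is drawn at 1 + k1 r^2 times it, then the intrinsics apply), "extrinsics" (4x4, takes a point from camera to world coordinates); the wrist camera has in their place "tool_from_camera" (4x4, takes a point from camera to tool coordinates, whose origin is the TCP and whose axes are the flange's). Camera axes: x right, y down, z forward; pixel columns grow to the right and rows downward; lengths in m; the calibration is good to about 2 mm. A picture is of the moment at which its call begins: read the wrist's pose just before it. calibration takes no time and is no camera call.
- env.close_job(): hands the job in; it is judged then, once.
The state is a dict: "t": time; "joint_pos": joint angles; "joint_velocities": joint speeds; "effort": joint torques, N m; "tcp_pos": TCP position; "eef_rot": TCP orientation; "wrist_force": force on the tool from outside, world axes, zero at the start; "moment": the same for the moment, N m; "finger_gap": finger opening in m; "gripper_force": force on a finger pad.
Only numpy, scipy, OpenCV 4.12 (cv2) and the standard library are available. Lean on these libraries where they do the work, as an engineer would, in place of code of your own. Each camera call takes 0.05 s, during which the arm holds its last target. There are 200 camera calls.

## Working session

There is one attempt and no reset: what is moved stays moved. The work goes in short steps, Python scripts to look and compute and a tool call to move; the robot and the scene stay as the last step left them, time stands still between calls to the robot, and variables do not carry over. Pictures are saved under pics/ and viewed, at most 10 in all, crops included, and the job is handed in when it is done.

Besides the shell and the picture viewer there is one more tool, called after "Request:" in YAML: its name, and indented under it one key for each argument. servo_tool: Moves the arm, as the interface text tells. Its arguments: {"type":"object","properties":{"deltas":{"type":"array"}},"required":["deltas"]}

```bash
mkdir -p pics
python3 - <<'E'
from rig import env,cams
import cv2,numpy as np
s=env.state();print({k:np.round(v,3) for k,v in s.items()})
for n in("scene","top","wrist"):
    c=cams.calibration(n);print(n,{k:np.round(v,4).tolist() for k,v in c.items()})
    im=cams.camera(n);cv2.imwrite(f"pics/{n}0.png",im[...,::-1])
E
```

```text
{'t': np.float64(0.0), 'joint_pos': array([-1.362,  0.3  ,  1.522, -0.   ,  1.321, -0.067]), 'joint_velocities': array([-0.001, -0.002,  0.   ,  0.   ,  0.   , -0.002]), 'effort': array([ 1.0000e-03, -5.3181e+01, -3.5273e+01,  7.1000e-02,  2.4000e-02,
       -0.0000e+00]), 'tcp_pos': array([ 0.15 , -0.529,  0.213]), 'eef_rot': array([-3.14 , -0.   ,  0.276]), 'wrist_force': array([-0.258,  0.098, -0.792]), 'moment': array([ 0.02 , -0.057, -0.01 ]), 'gripper_force': np.float64(0.0), 'finger_gap': np.float64(0.094)}
scene {'fovy': 57.9332, 'cx': 313.7875, 'cy': 234.4969, 'k1': 0.0316, 'extrinsics': [[0.2628, 0.7284, -0.6328, 1.145], [0.9649, -0.2003, 0.1702, -0.164], [-0.0028, -0.6553, -0.7554, 0.8751], [0.0, 0.0, 0.0, 1.0]]}
top {'fovy': 48.7192, 'cx': 322.461, 'cy': 240.5226, 'k1': -0.1404, 'extrinsics': [[0.0146, -0.9915, 0.1296, 0.4102], [-0.9999, -0.0145, 0.0017, -0.0177], [0.0002, -0.1296, -0.9916, 1.3125], [0.0, 0.0, 0.0, 1.0]]}
wrist {'fovy': 60.806, 'cx': 315.5977, 'cy': 243.9196, 'k1': -0.0938, 'tool_from_camera': [[-0.0002, -0.9633, -0.2686, 0.0788], [1.0, -0.0004, 0.0007, 0.001], [-0.0008, -0.2686, 0.9633, -0.1721], [0.0, 0.0, 0.0, 1.0]]}
```

View pics/scene0.png

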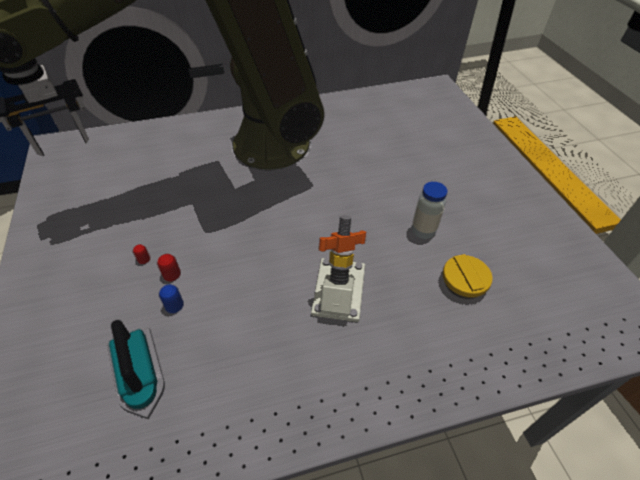

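View pics/top0.png

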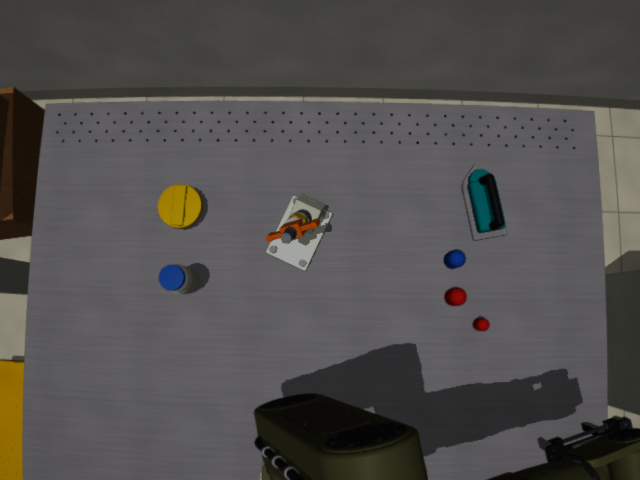

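The larger red cap is at scene (168,267) and top (456,296). Lookalikes are the small red one at (141,254)/(481,324) and the blue one at (171,299)/(455,259). The stud leans roughly towards the robot, with its orange nut at scene (343,241) and top (293,231). Next, an enlarged crop of each.

Run:
```python
import cv2,numpy as np
s=cv2.imread("pics/scene0.png");t=cv2.imread("pics/top0.png")
f=lambda im,x,y,w,h,k:cv2.resize(im[y:y+h,x:x+w],None,fx=k,fy=k,interpolation=cv2.INTER_CUBIC)
a=f(s,300,205,80,120,5)  # 400x600
b=f(t,255,185,80,60+30,5) # 400x450
c=np.zeros((600,800,3),np.uint8);c[:,:400]=a;c[:450,400:]=b
c[450:,400:575]=f(s,140,240,70,60,2.5)[:150,:175];c[450:,600:775]=f(t,430,270,70,60,2.5)
cv2.imwrite("pics/crop1.png",c)
```

```text
(no output)
```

View pics/crop1.png

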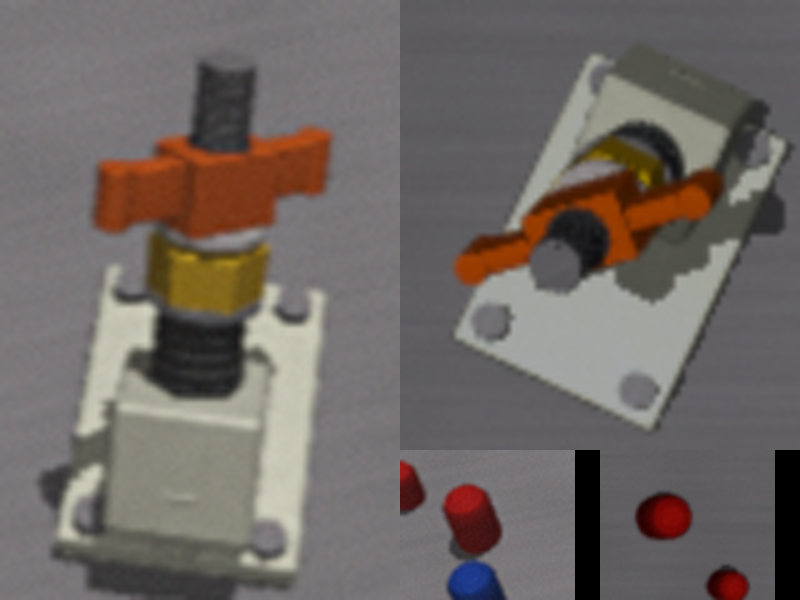

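The crop shows the stud end at scene (345.4,217) and top (286.6,238). The wing tips are at scene (322.6,244) and (363.2,237.4), matching top (316.6,223) and (270.4,237.4). The larger red cap is confirmed at scene (168.8,268) and top (455.6,296.4).

```bash
cat > h.py <<'E'
import numpy as np,cv2
from scipy.spatial.transform import Rotation as R
from rig import env,cams
def T(s=None):
    s=s or env.state();M=np.eye(4);M[:3,:3]=R.from_euler('xyz',s['eef_rot']).as_matrix();M[:3,3]=s['tcp_pos'];return M
def KD(n):
    c=cams.calibration(n);f=240/np.tan(np.radians(c['fovy']/2))
    return np.array([[f,0,c['cx']],[0,f,c['cy']],[0,0,1]]),np.array([c['k1'],0,0,0.])
def E(n,tcp=None):
    c=cams.calibration(n)
    return np.array(c['extrinsics']) if n!='wrist' else tcp@np.array(c['tool_from_camera'])
def ray(n,px,tcp=None):
    K,D=KD(n);X=E(n,tcp);u=cv2.undistortPoints(np.array([[px]],float),K,D)[0,0]
    d=X[:3,:3]@[u[0],u[1],1];return X[:3,3],d/np.linalg.norm(d)
def tri(*rs):
    A=sum(np.eye(3)-np.outer(d,d) for o,d in rs);b=sum((np.eye(3)-np.outer(d,d))@o for o,d in rs)
    p=np.linalg.solve(A,b);return p,[np.linalg.norm(np.cross(p-o,d))*1e3 for o,d in rs]
def proj(n,P,tcp=None):
    K,D=KD(n);X=np.linalg.inv(E(n,tcp));q=np.atleast_2d(P)@X[:3,:3].T+X[:3,3]
    return cv2.projectPoints(q,np.zeros(3),np.zeros(3),K,D)[0][:,0]
def onz(r,z): o,d=r;return o+d*(z-o[2])/d[2]
E
python3 - <<'E'
from h import *
np.set_printoptions(precision=4,suppress=True)
t2=lambda a,b:tri(ray('scene',a),ray('top',b))
e=t2((345.4,217),(286.6,238));print('end',e)
l=t2((363.2,237.4),(270.4,237.4));r=t2((322.6,244),(316.6,223));print('wings',l,r,(l[0]+r[0])/2,np.linalg.norm(l[0]-r[0]))
print('cap',t2((168.8,268),(455.6,296.4)))
# plate corners
c=[onz(ray('top',(255+(x-400)/5,185+y/5)),.012) for x,y in((597,55),(790,145),(655,428),(457,335))]
print(np.array(c))
m=np.mean(c,0);f=(c[2]+c[3]-c[0]-c[1])[:2];f/=np.linalg.norm(f);print(m,f,np.degrees(np.arctan2(f[1],f[0])))
E
```

```text
end (array([0.5589, 0.061 , 0.2108]), [np.float64(1.5162146060259258), np.float64(1.5162146060259047)])
wings (array([0.569 , 0.1024, 0.1434]), [np.float64(1.9969798974977917), np.float64(1.9969798974978181)]) (array([ 0.5962, -0.0002,  0.1848]), [np.float64(2.4826533937383295), np.float64(2.4826533937383415)]) [0.5826 0.0511 0.1641] 0.11386494268694825
cap (array([ 0.4457, -0.3406,  0.0281]), [np.float64(1.1781580094687425), np.float64(1.1781580094685427)])
[[ 0.6917  0.0565  0.012 ]
 [ 0.6473 -0.0408  0.012 ]
 [ 0.5051  0.0239  0.012 ]
 [ 0.5496  0.1226  0.012 ]]
[0.5984 0.0405 0.012 ] [-0.9084  0.4181] 155.28593335335447
```

```bash
cat >> h.py <<'E'
np.set_printoptions(precision=4,suppress=True)
az=np.radians(155.3);s=np.array([np.cos(az)/2,np.sin(az)/2,np.sqrt(.75)])
end=np.array([.5589,.061,.2108])
def frame(x,z,p):
    x=x-z*(x@z);x=x/np.linalg.norm(x);M=np.eye(4);M[:3,:3]=np.c_[x,np.cross(z,x),z];M[:3,3]=p;return M
def delta(goal,cur=None):
    cur=T() if cur is None else cur
    D=np.linalg.inv(cur)@goal;return np.r_[D[:3,3],R.from_matrix(D[:3,:3]).as_rotvec()]
wing=np.array([-.0272,.1026,-.0414])
G=end-.048*s
E
python3 - <<'E'
from h import *
pre=frame(wing,-s,G+s*.10)
print(pre,delta(pre), np.linalg.norm(delta(pre)[3:]))
E
```

```text
[[-0.247   0.8559  0.4543  0.5353]
 [ 0.9045  0.3719 -0.2089  0.0719]
 [-0.3478  0.3593 -0.866   0.2558]
 [ 0.      0.      0.      1.    ]] [ 0.5346 -0.4732 -0.0424 -0.5853  0.027  -1.5921] 1.696433349256874
```

```bash
cat >> h.py <<'E'
def legs(goal,n,cur=None):
    cur=T() if cur is None else cur.copy();d=delta(goal,cur);w=d[3:]/n;W=R.from_rotvec(w).as_matrix();sh=cur[:3,:3]@d[:3]/n
    out=[];Rr=cur[:3,:3]
    for i in range(n): out.append(np.round(np.r_[Rr.T@sh,w],4).tolist());Rr=Rr@W
    return out
E
python3 - <<'E'
from h import *
for l in legs(frame(wing,-s,G+s*.16),4):print(l)
E
```

```text
[0.128, -0.1232, -0.0236, -0.1463, 0.0068, -0.398]
[0.1651, -0.0595, -0.0361, -0.1463, 0.0068, -0.398]
[0.1744, 0.0146, -0.0383, -0.1463, 0.0068, -0.398]
[0.1543, 0.0861, -0.0297, -0.1463, 0.0068, -0.398]
```

Request:
servo_tool:
  deltas:
    - [0.032,-0.031,-0.04,-0.03,0,-0.08,1]
    - [0.064,-0.062,-0.04,-0.06,0,-0.16,1]
    - [0.096,-0.092,-0.035,-0.09,0,-0.24,1]
    - [0.128,-0.123,-0.03,-0.146,0.007,-0.398,1]
    - [0.128,-0.123,-0.024,-0.146,0.007,-0.398,1]

```text
t: 0.65
tcp_pos: [0.2409, -0.3726, 0.2376]
eef_rot: [2.996, 0.022, 0.681]
wrist_force: [-0.7, -1.3, 0.6]
finger_gap: 0.0942
gripper_force: 0.0
```

Request:
servo_tool:
  deltas:
    - [0.041,-0.015,-0.009,-0.037,0.002,-0.1,1]
    - [0.083,-0.03,-0.018,-0.073,0.003,-0.2,1]
    - [0.124,-0.045,-0.027,-0.11,0.005,-0.3,1]
    - [0.165,-0.06,-0.036,-0.146,0.007,-0.398,1]
    - [0.165,-0.06,-0.036,-0.146,0.007,-0.398,1]

```text
t: 1.15
tcp_pos: [0.3304, -0.2191, 0.2617]
eef_rot: [2.871, 0.098, 1.072]
wrist_force: [0.4, 0.1, -0.1]
finger_gap: 0.0943
gripper_force: 0.0
```

Request:
servo_tool:
  deltas:
    - [0.044,0.004,-0.01,-0.037,0.002,-0.1,1]
    - [0.087,0.007,-0.019,-0.073,0.003,-0.2,1]
    - [0.131,0.011,-0.029,-0.11,0.005,-0.3,1]
    - [0.174,0.015,-0.038,-0.146,0.007,-0.398,1]
    - [0.174,0.015,-0.038,-0.146,0.007,-0.398,1]

```text
t: 1.65
tcp_pos: [0.42, -0.0667, 0.2846]
eef_rot: [2.786, 0.215, 1.456]
wrist_force: [-0.2, -0.7, -0.2]
finger_gap: 0.0941
gripper_force: 0.0
```

Run:
```python
from h import *
print(env.state()['joint_pos'],env.state()['t'])
for l in legs(frame(wing,-s,G+s*.13),2):print(l)
```

```text
[-0.122  -0.2456  1.9669 -0.2269  1.0666  0.0282] 1.65
[0.0763, 0.0449, 0.0004, -0.0721, 0.0023, -0.1958]
[0.0661, 0.0587, 0.0044, -0.0721, 0.0023, -0.1958]
```

Request:
servo_tool:
  deltas:
    - [0.038,0.023,0,-0.036,0.001,-0.098,1]
    - [0.076,0.045,0,-0.072,0.002,-0.196,1]
    - [0.076,0.045,0,-0.072,0.002,-0.196,1]

```text
t: 1.95
tcp_pos: [0.471, 0.0036, 0.2825]
eef_rot: [2.763, 0.283, 1.643]
wrist_force: [-0.3, -0.9, -0.6]
finger_gap: 0.0943
gripper_force: 0.0
```

Request:
servo_tool:
  deltas:
    - [0.033,0.03,0.002,-0.036,0.001,-0.098,1]
    - [0.066,0.059,0.004,-0.072,0.002,-0.196,1]
    - [0.066,0.059,0.004,-0.072,0.002,-0.196,1]
    - [0.066,0.059,0.004,-0.072,0.002,-0.196,1]

```text
t: 2.35
tcp_pos: [0.5212, 0.073, 0.2819]
eef_rot: [2.751, 0.355, 1.828]
wrist_force: [-0.3, 0.5, 0.5]
finger_gap: 0.0941
gripper_force: 0.0
```

Run:
```python
from h import *
st=env.state();print(st['joint_pos'],st['t']);M=T(st);print(delta(frame(wing,-s,G+s*.1)))
cv2.imwrite("pics/w1.png",cams.camera('wrist')[...,::-1])
print(proj('wrist',np.array([end,G,G+wing*.5,G-wing*.5,end-.150*s]),M))
```

```text
[ 0.2233 -0.0161  1.8025 -0.3833  0.9667  0.0522] 2.35
[ 0.0047  0.0024  0.0292 -0.0058  0.0027 -0.0081]
[[318.6401 246.299 ]
 [318.5729 228.6812]
 [318.0945 151.8226]
 [318.9924 298.965 ]
 [318.4791 204.5513]]
```

View pics/w1.png

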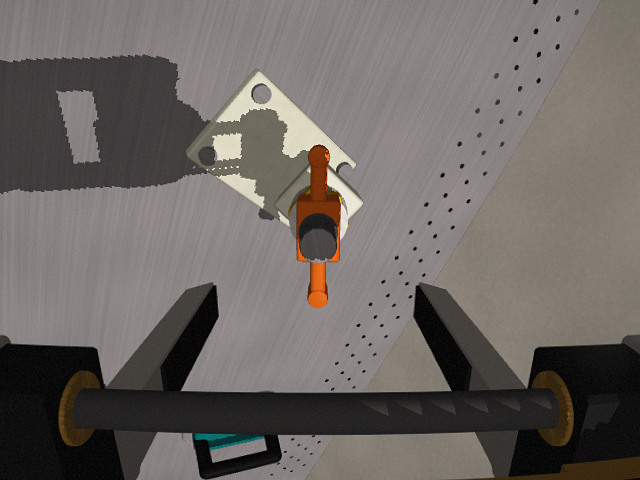

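The wrist view shows the nut centred with its wings upright in the picture: stud end at (319,246), wing tips at (319,155) and (318,298). This matches the prediction to about 3 px, so I'm descending and gripping.

Request:
servo_tool:
  deltas:
    - [0.005,0.002,0.03,-0.006,0.003,-0.008,1]
    - [0.005,0.002,0.06,-0.006,0.003,-0.008,1]
    - [0.005,0.002,0.09,-0.006,0.003,-0.008,1]
    - [0.005,0.002,0.115,-0.006,0.003,-0.008,1]
    - [0.005,0.002,0.137,-0.006,0.003,-0.008,1]

```text
t: 2.9
tcp_pos: [0.5836, 0.0481, 0.1621]
eef_rot: [2.746, 0.355, 1.836]
wrist_force: [-0.1, 0.9, 0.7]
finger_gap: 0.0943
gripper_force: 0.0
```

Request:
servo_tool:
  deltas:
    - [0,0,0.001,0,0,0,0]
    - [0,0,0.001,0,0,0,0]
    - [0,0,0.001,0,0,0,0]
    - [0,0,0.001,0,0,0,0]
    - [0,0,0.001,0,0,0,0]

```text
t: 3.4
tcp_pos: [0.5842, 0.0506, 0.1631]
eef_rot: [2.745, 0.356, 1.839]
wrist_force: [-0.5, -0.5, 0.4]
finger_gap: 0.0575
gripper_force: 0.0
```

Run:
```python
from h import *
st=env.state();print(st['joint_pos'],st['t'],st['wrist_force'],st['moment']@s,st['finger_gap'],st['gripper_force']);print(delta(frame(wing,-s,G-s*.011)))
```

```text
[ 0.1454  0.2305  1.8233 -0.4446  0.682   0.0948] 3.4 [-0.4559 -0.4717  0.4389] -0.05070859395889911 0.0575336174235763 0.0
[-0.0009 -0.0007  0.004   0.0045 -0.0004  0.0018]
```

Request:
servo_tool:
  deltas:
    - [0,0,0.003,0,0,0,0]
    - [0,0,0.003,0,0,0,0]
    - [0,0,0.003,0,0,0,0]
    - [0,0,0.003,0,0,0,0]
    - [0,0,0.003,0,0,0,0]

```text
t: 3.9
tcp_pos: [0.5847, 0.0495, 0.159]
eef_rot: [2.749, 0.355, 1.84]
wrist_force: [-9.3, -2.2, 2.5]
finger_gap: 0.0317
gripper_force: 29.9
```

Run:
```python
from h import *
st=env.state();print(st['joint_pos'],st['t'],st['wrist_force'],st['moment']@s,st['finger_gap'],st['gripper_force']);print(delta(frame(wing,-s,G-s*.011)))
```

```text
[ 0.1433  0.2379  1.8236 -0.4465  0.6781  0.0965] 3.9 [-9.2829 -2.1915  2.4656] -0.18344352101030637 0.031748436912779725 29.931454360485077
[-0.0012  0.0008  0.      0.0005 -0.0007  0.0019]
```

Request:
servo_tool:
  deltas:
    - [0,-0.0007,0.0002,0,0,0.1,0]
    - [0,-0.0007,0.0004,0,0,0.2,0]
    - [0,-0.0007,0.0006,0,0,0.3,0]
    - [0,-0.0007,0.0008,0,0,0.4,0]
    - [0,-0.0007,0.001,0,0,0.5,0]

```text
t: 4.4
tcp_pos: [0.5849, 0.0492, 0.1582]
eef_rot: [2.632, 0.131, 1.373]
wrist_force: [-6.5, -0.6, 3.5]
finger_gap: 0.0321
gripper_force: 29.9
```

```bash
cat > st.py <<'E'
from h import *
st=env.state();M=T(st);print(st['joint_pos'],st['t'],'Ftool',M[:3,:3].T@st['wrist_force'],'Mtool',M[:3,:3].T@st['moment'],st['finger_gap'],st['gripper_force'])
d=end-M[:3,3];d=M[:3,:3].T@d;print('end in tool',d,'tilt',np.cross(M[:3,2],-s)@M[:3,:3])
w=wing/np.linalg.norm(wing);print('angle',np.arctan2(M[:3,0]@np.cross(-s,w),M[:3,0]@w))
E
python3 st.py
```

```text
[ 0.1425  0.239   1.8249 -0.4477  0.6746  0.6011] 4.4 Ftool [-2.286  -3.8721 -5.8588] Mtool [ 0.8191 -0.4438 -0.1865] 0.03213484960673893 29.87790673971176
end in tool [-0.0004  0.0016 -0.0599] tilt [ 0.0012 -0.0013 -0.    ]
angle 0.5017334198713465
```

Request:
servo_tool:
  deltas:
    - [0,0,0.0002,0,0,0.1,0]
    - [0,0,0.0004,0,0,0.2,0]
    - [0,0,0.0006,0,0,0.3,0]
    - [0,0,0.0008,0,0,0.4,0]
    - [0,0,0.001,0,0,0.5,0]

```text
t: 4.9
tcp_pos: [0.5852, 0.049, 0.1573]
eef_rot: [2.629, -0.117, 0.938]
wrist_force: [-6.7, -0.1, 3.8]
finger_gap: 0.0319
gripper_force: 29.9
```

Request:
servo_tool:
  deltas:
    - [0,0,0.0002,0,0,0.1,0]
    - [0,0,0.0004,0,0,0.2,0]
    - [0,0,0.0006,0,0,0.3,0]
    - [0,0,0.0008,0,0,0.4,0]
    - [0,0,0.001,0,0,0.5,0]

```text
t: 5.4
tcp_pos: [0.5856, 0.0488, 0.1563]
eef_rot: [2.737, -0.342, 0.478]
wrist_force: [-7.9, 0.0, 3.9]
finger_gap: 0.0316
gripper_force: 29.9
```

```bash
python3 st.py
```

```text
[ 0.1415  0.243   1.8245 -0.4488  0.6714  1.6021] 5.4 Ftool [-5.311  -1.0155 -6.9953] Mtool [ 0.2465 -1.2759 -0.1521] 0.03162443894254026 29.879094064235687
end in tool [ 0.0012  0.0013 -0.0619] tilt [-0.0006 -0.0012  0.    ]
angle 1.5017505146474193
```

Request:
servo_tool:
  deltas:
    - [0,0,0.0002,0,0,0.1,0]
    - [0,0,0.0004,0,0,0.2,0]
    - [0,0,0.0006,0,0,0.3,0]
    - [0,0,0.0008,0,0,0.4,0]
    - [0,0,0.001,0,0,0.5,0]

```text
t: 5.9
tcp_pos: [0.586, 0.0486, 0.1555]
eef_rot: [2.953, -0.492, -0.045]
wrist_force: [-8.5, 0.9, 4.3]
finger_gap: 0.0318
gripper_force: 29.9
```

```bash
python3 st.py
```

```text
[ 0.141   0.2449  1.8243 -0.4494  0.6697  2.1025] 5.9 Ftool [-5.4672  1.0063 -7.8108] Mtool [-0.1618 -1.3399 -0.1243] 0.03178947004372907 29.87884908914566
end in tool [ 0.0018  0.0006 -0.0628] tilt [-0.0012 -0.0007  0.    ]
angle 2.001680552312932
```

Still only thread friction after 2.0 rad. One more 0.4 rad turn stays within the range of joint 6.

Request:
servo_tool:
  deltas:
    - [0,0,0.0002,0,0,0.1,0]
    - [0,0,0.0004,0,0,0.2,0]
    - [0,0,0.0006,0,0,0.3,0]
    - [0,0,0.0008,0,0,0.4,0]
    - [0,0,0.0008,0,0,0.4,0]

```text
t: 6.4
tcp_pos: [0.5864, 0.0486, 0.155]
eef_rot: [-3.105, -0.523, -0.502]
wrist_force: [-10.3, 0.7, 5.9]
finger_gap: 0.0322
gripper_force: 30.0
```

```bash
python3 st.py
```

```text
[ 0.1407  0.2463  1.8239 -0.4499  0.6683  2.5024] 6.4 Ftool [-5.1332  3.9447 -9.9279] Mtool [-0.7249 -1.3022 -0.0632] 0.03223898409519954 29.993280172348022
end in tool [ 0.0018 -0.     -0.0634] tilt [-0.0016 -0.0005 -0.    ]
angle 2.40109113904724
```

Request:
servo_tool:
  deltas:
    - [0,0,0,0,0,0,0.8]
    - [0,0,0,0,0,0,0.8]
    - [0,0,0,0,0,0,0.8]
    - [0,0,0,0,0,0,0.8]
    - [0,0,0,0,0,0,0.8]

```text
t: 6.9
tcp_pos: [0.5872, 0.0485, 0.1551]
eef_rot: [-3.105, -0.524, -0.498]
wrist_force: [-0.3, 0.3, -0.0]
finger_gap: 0.0683
gripper_force: 0.0
```

Request:
servo_tool:
  deltas:
    - [0,0,-0.01,0,0,0,0.8]
    - [0,0,-0.025,0,0,0,0.8]
    - [0,0,-0.04,0,0,0,0.8]
    - [0,0,-0.055,0,0,0,0.8]
    - [0,0,-0.055,0,0,0,0.8]

```text
t: 7.4
tcp_pos: [0.562, 0.0606, 0.2055]
eef_rot: [-3.103, -0.527, -0.499]
wrist_force: [0.4, 0.5, -0.4]
finger_gap: 0.0752
gripper_force: 0.0
```

```bash
python3 st.py
```

```text
[ 0.1741  0.1341  1.83   -0.4176  0.7718  2.4748] 7.4 Ftool [-0.1504 -0.5964  0.4391] Mtool [ 0.0097 -0.2633  0.0379] 0.07520253177211829 0.0
end in tool [ 0.0001  0.0009 -0.0061] tilt [-0.0052 -0.0047 -0.    ]
angle 2.3984423137450017
```

Request:
servo_tool:
  deltas:
    - [0,0,0,0,0,-0.126,0.8]
    - [0,0,0,0,0,-0.252,0.8]
    - [0,0,0,0,0,-0.378,0.8]
    - [0,0,0,0,0,-0.504,0.8]
    - [0,0,0,0,0,-0.63,0.8]

```text
t: 7.9
tcp_pos: [0.5619, 0.0599, 0.2026]
eef_rot: [2.837, -0.435, 0.215]
wrist_force: [0.2, -0.2, 0.4]
finger_gap: 0.0751
gripper_force: 0.0
```

Request:
servo_tool:
  deltas:
    - [0,0,0,0,0,-0.126,0.8]
    - [0,0,0,0,0,-0.252,0.8]
    - [0,0,0,0,0,-0.378,0.8]
    - [0,0,0,0,0,-0.504,0.8]
    - [0,0,0,0,0,-0.63,0.8]

```text
t: 8.4
tcp_pos: [0.5619, 0.06, 0.2026]
eef_rot: [2.646, -0.181, 0.823]
wrist_force: [0.2, -0.1, -0.4]
finger_gap: 0.0753
gripper_force: 0.0
```

Request:
servo_tool:
  deltas:
    - [0,0,0,0,0,-0.126,0.8]
    - [0,0,0,0,0,-0.252,0.8]
    - [0,0,0,0,0,-0.378,0.8]
    - [0,0,0,0,0,-0.504,0.8]
    - [0,0,0,0,0,-0.63,0.8]

```text
t: 8.9
tcp_pos: [0.5619, 0.0599, 0.2025]
eef_rot: [2.631, 0.13, 1.373]
wrist_force: [-0.0, -0.9, -0.3]
finger_gap: 0.0751
gripper_force: 0.0
```

Request:
servo_tool:
  deltas:
    - [0,0,0,0,0,-0.126,0.8]
    - [0,0,0,0,0,-0.252,0.8]
    - [0,0,0,0,0,-0.378,0.8]
    - [0,0,0,0,0,-0.504,0.8]
    - [0,0,0,0,0,-0.63,0.8]

```text
t: 9.4
tcp_pos: [0.5619, 0.0599, 0.2026]
eef_rot: [2.793, 0.401, 1.965]
wrist_force: [0.9, -0.1, 0.3]
finger_gap: 0.0751
gripper_force: 0.0
```

Request:
servo_tool:
  deltas:
    - [0,0,0,0,0,-0.126,0.8]
    - [0,0,0,0,0,-0.252,0.8]
    - [0,0,0,0,0,-0.378,0.8]
    - [0,0,0,0,0,-0.504,0.8]
    - [0,0,0,0,0,-0.622,0.8]

```text
t: 9.9
tcp_pos: [0.5619, 0.0599, 0.2025]
eef_rot: [3.109, 0.524, 2.65]
wrist_force: [-0.5, -0.4, -0.2]
finger_gap: 0.0751
gripper_force: 0.0
```

```bash
python3 st.py
```

```text
[ 0.1729  0.1387  1.8312 -0.418   0.7701 -0.672 ] 9.9 Ftool [ 0.2887 -0.6121  0.0456] Mtool [-0.0495  0.1333  0.0066] 0.07511908337019449 0.0
end in tool [-0.0014 -0.0002 -0.0088] tilt [ 0.0027  0.0015 -0.    ]
angle -0.7493275740985519
```

Request:
servo_tool:
  deltas:
    - [0,0,0.015,0,0,0.008,0.8]
    - [0,0,0.03,0,0,0.008,0.8]
    - [0,0,0.045,0,0,0.008,0.8]
    - [0,0,0.054,0,0,0.008,0.8]
    - [0,0,0.054,0,0,0.008,0]

```text
t: 10.4
tcp_pos: [0.5866, 0.0483, 0.154]
eef_rot: [3.102, 0.522, 2.634]
wrist_force: [0.5, -0.3, 0.4]
finger_gap: 0.0701
gripper_force: 0.0
```

Request:
servo_tool:
  deltas:
    - [0,0,0,0,0,0,0]
    - [0,0,0,0,0,0,0]
    - [0,0,0,0,0,0,0]
    - [0,0,0,0,0,0,0]
    - [0,0,0,0,0,0,0]

```text
t: 10.9
tcp_pos: [0.5866, 0.0487, 0.1562]
eef_rot: [3.101, 0.524, 2.635]
wrist_force: [-4.0, -3.3, 3.7]
finger_gap: 0.0316
gripper_force: 30.0
```

Request:
servo_tool:
  deltas:
    - [0,0,0,0,0,0,0]
    - [0,0,0,0,0,0,0]
    - [0,0,0,0,0,0,0]

```text
t: 11.2
tcp_pos: [0.5866, 0.0486, 0.1562]
eef_rot: [3.101, 0.524, 2.635]
wrist_force: [-4.5, -2.1, 5.8]
finger_gap: 0.0316
gripper_force: 30.0
```

Request:
servo_tool:
  deltas:
    - [0,0,0.0001,0,0,0.06,0]
    - [0,0,0.0002,0,0,0.12,0]
    - [0,0,0.0003,0,0,0.18,0]
    - [0,0,0.0004,0,0,0.24,0]
    - [0,0,0.0005,0,0,0.3,0]

```text
t: 11.7
tcp_pos: [0.5867, 0.0484, 0.1561]
eef_rot: [2.934, 0.487, 2.292]
wrist_force: [-13.2, -2.9, 11.0]
finger_gap: 0.032
gripper_force: 30.1
```

```bash
python3 st.py
```

```text
[ 0.1406  0.2449  1.8234 -0.4504  0.6689 -0.3332] 11.7 Ftool [  0.6071  -8.9112 -14.9686] Mtool [ 1.487   0.1061 -0.4787] 0.03196529423179228 30.091143250465393
end in tool [-0.001   0.0004 -0.0626] tilt [ 0.0025  0.0013 -0.    ]
angle -0.43409454456176755
```

Request:
servo_tool:
  deltas:
    - [0,0,0,0,0,0.04,0]
    - [0,0,0,0,0,0.08,0]
    - [0,0,0,0,0,0.12,0]
    - [0,0,0,0,0,0.16,0]
    - [0,0,0,0,0,0.2,0]

```text
t: 12.2
tcp_pos: [0.5872, 0.0477, 0.1567]
eef_rot: [2.838, 0.438, 2.078]
wrist_force: [-5.3, -10.5, 10.9]
finger_gap: 0.0336
gripper_force: 32.9
```

```bash
python3 st.py
```

```text
[ 0.1397  0.2447  1.8227 -0.4525  0.6686 -0.1348] 12.2 Ftool [-10.6342  -7.1949  -9.6619] Mtool [ 1.5926 -2.1166 -1.214 ] 0.03358556392565904 32.87625767290592
end in tool [ 0.      0.0004 -0.0625] tilt [0.0031 0.0027 0.    ]
angle -0.23642764508099978
```

Request:
servo_tool:
  deltas:
    - [0,0,0,0,0,0.02,0]
    - [0,0,0,0,0,0.02,0]
    - [0,0,0,0,0,0.02,0]
    - [0,0,0,0,0,0.02,0]

```text
t: 12.6
tcp_pos: [0.5874, 0.0474, 0.1568]
eef_rot: [2.83, 0.433, 2.058]
wrist_force: [-5.3, -10.8, 11.6]
finger_gap: 0.0334
gripper_force: 32.9
```

```bash
python3 st.py
```

```text
[ 0.1393  0.2447  1.8224 -0.4527  0.6685 -0.1164] 12.6 Ftool [-11.2752  -6.9416 -10.2276] Mtool [ 1.4428 -2.2079 -1.1786] 0.03335324458847325 32.903736010193825
end in tool [ 0.0003  0.0004 -0.0626] tilt [0.0033 0.003  0.    ]
angle -0.2177921352446783
```

Request:
servo_tool:
  deltas:
    - [0,0,0,0,0,0,0.9]
    - [0,0,0,0,0,0,0.9]
    - [0,0,0,0,0,0,0.9]
    - [0,0,0,0,0,0,0.9]
    - [0,0,0,0,0,0,0.9]

```text
t: 13.1
tcp_pos: [0.5869, 0.0488, 0.1554]
eef_rot: [2.83, 0.43, 2.057]
wrist_force: [0.5, -0.8, 0.3]
finger_gap: 0.0698
gripper_force: 0.0
```

Request:
servo_tool:
  deltas:
    - [0,0,-0.02,0,0,0,1]
    - [0,0,-0.05,0,0,0,1]
    - [0,0,-0.08,0,0,0,1]
    - [0,0,-0.11,0,0,0,1]
    - [0,0,-0.14,0,0,0,1]

```text
t: 13.6
tcp_pos: [0.5222, 0.0779, 0.2777]
eef_rot: [2.829, 0.43, 2.057]
wrist_force: [0.0, -0.1, 0.1]
finger_gap: 0.0937
gripper_force: 0.0
```

```bash
python3 st.py
python3 - <<'E'
from h import *
M=T();im=cams.camera('wrist')[...,::-1].copy();print(M.round(4).tolist())
p=proj('wrist',np.array([end,end-.044*s,end-.08*s]),M);print(p)
sc=cams.camera('scene')[...,::-1]
c=np.zeros((480,800,3),np.uint8);c[:,:480]=cv2.resize(im[120:360,200:440],None,fx=2,fy=2)
c[:,480:]=cv2.resize(sc[205:325,300:380],None,fx=4,fy=4,interpolation=2);cv2.imwrite('pics/n2.png',c);cv2.imwrite('pics/w2.png',im)
E
```

```text
[ 0.2312 -0.0117  1.8093 -0.3858  0.9501 -0.1603] 13.6 Ftool [-0.1507 -0.0094 -0.0296] Mtool [-0.0197  0.1531  0.0121] 0.09366335679763074 0.0
end in tool [-0.0013  0.0005  0.0781] tilt [ 0.0033 -0.0002  0.    ]
angle -0.21608835393394593
[[-0.4248, 0.7816, 0.4568, 0.5222], [0.8037, 0.5579, -0.2069, 0.0779], [-0.4166, 0.2792, -0.8652, 0.2777], [0.0, 0.0, 0.0, 1.0]]
[[315.6976 256.6604]
 [315.5155 238.9541]
 [315.4004 227.7681]]
```

View pics/n2.png

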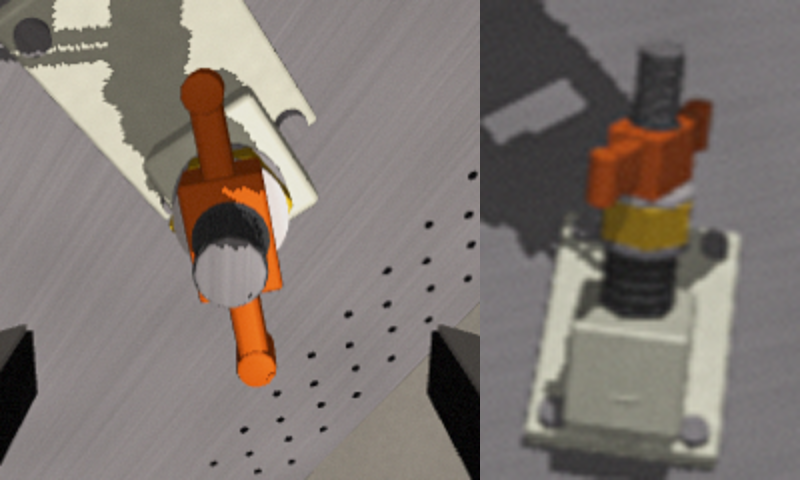

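Run:
```python
from h import *
w=wing/np.linalg.norm(wing);v=np.cross(-s,w)
M2=T()
d=np.array([-.006,-.0027,-.0287])
def ang(M,a,b,h):
    P=[]
    for px in(a,b):
        o,r=ray('wrist',px,M);k=(end-h*s-o)@s/(r@s);P.append(o+k*r)
    x=P[0]-P[1];c=(P[0]+P[1])/2-end;return np.arctan2(x@v,x@w),np.linalg.norm(x),c@w,c@v
M1=frame(wing,-s,G+s*.1)@np.linalg.inv(np.block([[R.from_rotvec([-.0058,.0027,-.0081]).as_matrix(),np.array([[.0047],[.0024],[.0292]])],[np.zeros((1,3)),1]]))
for h in(.045,.05):print(ang(M1,(319,155),(318,298),h),ang(M2,(301.5,165),(328,302.5),h))
```

```text
(np.float64(0.012796723705105957), np.float64(0.11021031796846616), np.float64(0.0004568048962796233), np.float64(-0.0003582277976705659)) (np.float64(-0.39951812104128726), np.float64(0.10847498972586951), np.float64(0.0007987705329631535), np.float64(0.002319480946454665))
(np.float64(0.012796723705106346), np.float64(0.11206332563560538), np.float64(-0.0006793127546069443), np.float64(-0.00036305541845285845)) (np.float64(-0.3995181210412873), np.float64(0.11030429604854383), np.float64(-0.0003857491830152413), np.float64(0.002637719229162755))
```

Measured nut turn is about 2.73 rad, with the torque rising to 1.2 N m, which looks like the stop. I'll re-grip it square and twist again to be sure.

Request:
servo_tool:
  deltas:
    - [0,0,0.03,0,0,-0.1,0.8]
    - [0,0,0.06,0,0,-0.19,0.8]
    - [0,0,0.1,0,0,-0.19,0.8]
    - [0,0,0.141,0,0,-0.19,0.8]
    - [0,0,0.141,0,0,-0.19,0]

```text
t: 14.2
tcp_pos: [0.5863, 0.0471, 0.1485]
eef_rot: [2.928, 0.475, 2.264]
wrist_force: [-0.4, 0.8, 0.7]
finger_gap: 0.0703
gripper_force: 0.0
```

Request:
servo_tool:
  deltas:
    - [0,0,0,0,0,0,0]
    - [0,0,0,0,0,0,0]
    - [0,0,0,0,0,0,0]
    - [0,0,0,0,0,0,0]
    - [0,0,0,0,0,0,0]

```text
t: 14.7
tcp_pos: [0.587, 0.0482, 0.1553]
eef_rot: [2.92, 0.481, 2.261]
wrist_force: [-9.0, -4.2, 10.1]
finger_gap: 0.0317
gripper_force: 30.0
```

```bash
python3 st.py
```

```text
[ 0.1401  0.2464  1.8234 -0.4508  0.6672 -0.3048] 14.7 Ftool [ -2.4691  -7.1421 -11.9978] Mtool [ 1.4358 -0.517   0.021 ] 0.03174128358097315 29.998922646045685
end in tool [-0.0011  0.0004 -0.0635] tilt [ 0.0026  0.0011 -0.    ]
angle -0.4060840402507307
```

Request:
servo_tool:
  deltas:
    - [0,0,0,0,0,0.03,0]
    - [0,0,0,0,0,0.06,0]
    - [0,0,0,0,0,0.06,0]

```text
t: 15.0
tcp_pos: [0.5871, 0.048, 0.1555]
eef_rot: [2.89, 0.467, 2.196]
wrist_force: [-9.0, -3.5, 7.5]
finger_gap: 0.0317
gripper_force: 30.5
```

```bash
python3 st.py
```

```text
[ 0.14    0.2463  1.8233 -0.4518  0.6674 -0.2447] 15.0 Ftool [-1.2469 -7.1091 -9.8688] Mtool [ 1.2351 -0.2406 -0.9834] 0.03169838860256009 30.476744771003723
end in tool [-0.0008  0.0005 -0.0634] tilt [0.0026 0.0017 0.    ]
angle -0.34663902032528976
```

Request:
servo_tool:
  deltas:
    - [0,0,0,0,0,0.04,0]
    - [0,0,0,0,0,0.08,0]
    - [0,0,0,0,0,0.12,0]
    - [0,0,0,0,0,0.12,0]

```text
t: 15.4
tcp_pos: [0.5875, 0.0475, 0.156]
eef_rot: [2.834, 0.435, 2.067]
wrist_force: [-4.1, -8.2, 8.0]
finger_gap: 0.0333
gripper_force: 32.4
```

```bash
python3 st.py
```

```text
[ 0.1392  0.2462  1.8226 -0.4529  0.6671 -0.1245] 15.4 Ftool [-8.1405 -5.6083 -7.0759] Mtool [ 1.2415 -1.5049 -1.0998] 0.03329409548008986 32.433341927826405
end in tool [-0.      0.0004 -0.0633] tilt [ 0.0032  0.0026 -0.    ]
angle -0.22643403808250895
```

Firm stop confirmed: the torque reaches 1 N m and the pads slip. Releasing and heading for the cap.

Request:
servo_tool:
  deltas:
    - [0,0,0,0,0,-0.1,0.9]
    - [0,0,0,0,0,0,0.9]
    - [0,0,0,0,0,0,0.9]
    - [0,0,0,0,0,0,0.9]
    - [0,0,-0.01,0,0,0,0.9]

```text
t: 15.9
tcp_pos: [0.5824, 0.0504, 0.1627]
eef_rot: [2.836, 0.433, 2.07]
wrist_force: [-0.6, -0.1, -0.4]
finger_gap: 0.0703
gripper_force: 0.0
```

Request:
servo_tool:
  deltas:
    - [0,0,-0.03,0,0,0,0.75]
    - [0,0,-0.06,0,0,0,0.75]
    - [0,0,-0.09,0,0,0,0.75]
    - [0,0,-0.12,0,0,0,0.75]
    - [0,0,-0.15,0,0,0,0.75]

```text
t: 16.4
tcp_pos: [0.5132, 0.082, 0.2949]
eef_rot: [2.834, 0.433, 2.069]
wrist_force: [-0.5, -0.3, -0.3]
finger_gap: 0.0706
gripper_force: 0.0
```

```bash
python3 st.py
python3 - <<'E'
from h import *
a=np.radians(-70);y=np.array([np.cos(a),np.sin(a),0]);z=np.array([0,0,-1.]);x=np.cross(y,z)
g=frame(x,z,np.array([.4457,-.3406,.20]))
for l in legs(g,3):print(l)
E
```

```text
[ 0.2455 -0.042   1.7989 -0.3813  0.9924 -0.1741] 16.4 Ftool [ 0.1069 -0.5838  0.0589] Mtool [ 0.014   0.0922 -0.0201] 0.07057798591385078 0.0
end in tool [-0.0012  0.0005  0.0979] tilt [ 0.004 -0.    -0.   ]
angle -0.22719129994473727
[-0.0893, -0.106, 0.0462, 0.1995, 0.0193, 0.5805]
[-0.1309, -0.0293, 0.0579, 0.1995, 0.0193, 0.5805]
[-0.1233, 0.0583, 0.0524, 0.1995, 0.0193, 0.5805]
```

Request:
servo_tool:
  deltas:
    - [-0.022,-0.027,0.005,0.05,0.005,0.145,0.75]
    - [-0.045,-0.053,0.015,0.1,0.01,0.29,0.75]
    - [-0.067,-0.08,0.03,0.15,0.014,0.435,0.75]
    - [-0.089,-0.106,0.046,0.2,0.019,0.58,0.75]
    - [-0.089,-0.106,0.046,0.2,0.019,0.58,0.75]

```text
t: 16.9
tcp_pos: [0.4905, -0.0616, 0.2609]
eef_rot: [2.846, 0.235, 1.482]
wrist_force: [-0.2, 0.3, 0.6]
finger_gap: 0.0708
gripper_force: 0.0
```

Request:
servo_tool:
  deltas:
    - [-0.033,-0.007,0.014,0.05,0.005,0.145,0.75]
    - [-0.065,-0.015,0.029,0.1,0.01,0.29,0.75]
    - [-0.098,-0.022,0.043,0.15,0.014,0.435,0.75]
    - [-0.131,-0.029,0.058,0.2,0.019,0.58,0.75]
    - [-0.131,-0.029,0.058,0.2,0.019,0.58,0.75]

```text
t: 17.4
tcp_pos: [0.4684, -0.2023, 0.2296]
eef_rot: [2.961, 0.076, 0.919]
wrist_force: [-0.4, 0.7, -0.5]
finger_gap: 0.0703
gripper_force: 0.0
```

Request:
servo_tool:
  deltas:
    - [-0.031,0.015,0.013,0.05,0.005,0.145,0.75]
    - [-0.062,0.029,0.026,0.1,0.01,0.29,0.75]
    - [-0.092,0.044,0.039,0.15,0.014,0.435,0.75]
    - [-0.123,0.058,0.052,0.2,0.019,0.58,0.75]
    - [-0.123,0.058,0.052,0.2,0.019,0.58,0.75]

```text
t: 17.9
tcp_pos: [0.4457, -0.3424, 0.198]
eef_rot: [-3.139, 0.003, 0.344]
wrist_force: [0.7, 0.5, 0.4]
finger_gap: 0.0709
gripper_force: 0.0
```

Run:
```python
from h import *
st=env.state();M=T(st);print(M,st['joint_pos'],st['t'])
im=cams.camera('wrist')[...,::-1];cv2.imwrite('pics/w3.png',im)
print(proj('wrist',np.array([[.4457,-.3406,.066],[.4457,-.3406,0]]),M))
```

```text
[[ 0.9413  0.3375 -0.0036  0.4457]
 [ 0.3375 -0.9413  0.0012 -0.3424]
 [-0.003  -0.0023 -1.      0.198 ]
 [ 0.      0.      0.      1.    ]] [-0.7196  0.3414  1.5031 -0.0015  1.3007  0.5073] 17.9
[[312.1645 235.0626]
 [312.8559 217.1377]]
```

View pics/w3.png

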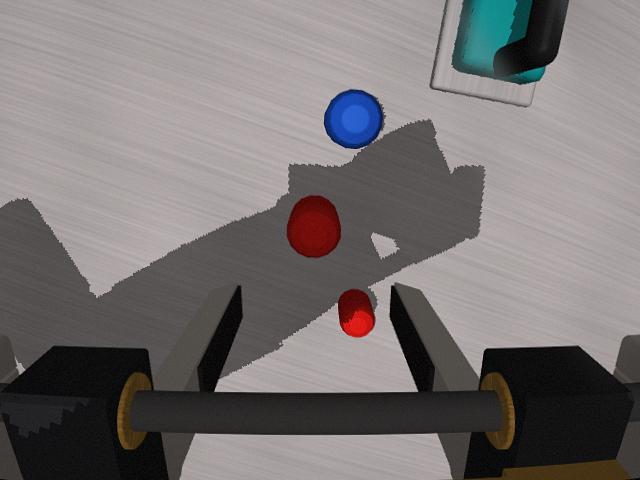

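The wrist view shows the red cap at x 287–341, y 195–258 (prediction mid-point about 312,226). The small red one is at (357,313) and the blue one at (354,119), both clear of the fingers. Descending and gripping.

Request:
servo_tool:
  deltas:
    - [0,-0.001,0.045,0,0,0,0.75]
    - [0,-0.001,0.09,0,0,0,0.75]
    - [0,-0.001,0.13,0,0,0,0.75]
    - [0,-0.001,0.155,0,0,0,0.75]
    - [0,-0.001,0.168,0,0,0,0.75]

```text
t: 18.45
tcp_pos: [0.4459, -0.3373, 0.0297]
eef_rot: [-3.14, 0.003, 0.354]
wrist_force: [-0.0, 0.5, 0.8]
finger_gap: 0.0702
gripper_force: 0.0
```

Request:
servo_tool:
  deltas:
    - [0,0,0.0005,0,0,0,0]
    - [0,0,0.0005,0,0,0,0]
    - [0,0,0.0005,0,0,0,0]
    - [0,0,0.0005,0,0,0,0]
    - [0,0,0.0005,0,0,0,0]

```text
t: 18.95
tcp_pos: [0.4462, -0.3398, 0.0317]
eef_rot: [3.14, 0.001, 0.349]
wrist_force: [-0.5, 2.6, 8.3]
finger_gap: 0.0436
gripper_force: 30.0
```

```bash
python3 st.py;python3 -c "from h import *;print(T())"
```

```text
[-0.7154  0.5376  1.647  -0.002   0.956   0.5075] 18.95 Ftool [ 0.443  -2.579  -8.3038] Mtool [ 0.3646  0.106  -0.0234] 0.04361179781843804 30.00389702920984
end in tool [ 0.2428 -0.3378 -0.1798] tilt [-0.3503  0.3562  0.    ]
angle 1.48084428821829
[[ 0.9397  0.342  -0.0003  0.4462]
 [ 0.342  -0.9397 -0.0018 -0.3398]
 [-0.0009  0.0016 -1.      0.0317]
 [ 0.      0.      0.      1.    ]]
```

Cap gripped: 43.6 mm gap, with the rim 31.7 mm ahead of the TCP. Lifting and planning the transfer with the refined stud axis.

Request:
servo_tool:
  deltas:
    - [0,0,-0.03,0,0,0,0]
    - [0,0,-0.07,0,0,0,0]
    - [0,0,-0.12,0,0,0,0]
    - [0,0,-0.17,0,0,0,0]
    - [0,0,-0.22,0,0,0,0]

```text
t: 19.45
tcp_pos: [0.4457, -0.3391, 0.253]
eef_rot: [3.141, 0.002, 0.349]
wrist_force: [-0.6, 0.9, -0.6]
finger_gap: 0.0436
gripper_force: 30.0
```

```bash
cat >> h.py <<'E'
w_=wing-s*(wing@s);w_/=np.linalg.norm(w_);v_=np.cross(-s,w_)
end2=end+.00125*w_-.0011*v_
def capgoal(h,a=.3):
    x=np.cos(a)*w_+np.sin(a)*v_;return frame(x,-s,end2+s*h+.0007*x)
E
python3 st.py
python3 - <<'E'
from h import *
print(end2,T()[:3,3])
for l in legs(capgoal(.09),3):print(l)
E
```

```text
[-0.715   0.2957  1.4344 -0.0018  1.412   0.5073] 19.45 Ftool [-0.2029 -1.0539  0.5738] Mtool [ 0.0036 -0.0387 -0.0115] 0.04362258672936882 29.999933889484964
end in tool [ 0.2432 -0.3373  0.0416] tilt [-0.3512  0.3571  0.    ]
angle 1.4807395433573491
[0.5576 0.0617 0.21  ] [ 0.4457 -0.3391  0.253 ]
[0.0701, -0.1236, -0.0118, -0.1842, 0.0305, -0.4097]
[0.1135, -0.0816, -0.0281, -0.1842, 0.0305, -0.4097]
[0.1364, -0.0237, -0.0341, -0.1842, 0.0305, -0.4097]
```

Request:
servo_tool:
  deltas:
    - [0.017,-0.031,-0.013,-0.046,0.008,-0.102,0]
    - [0.035,-0.062,-0.02,-0.092,0.015,-0.205,0]
    - [0.052,-0.093,-0.02,-0.138,0.023,-0.307,0]
    - [0.07,-0.124,-0.012,-0.184,0.03,-0.41,0]
    - [0.07,-0.124,-0.012,-0.184,0.03,-0.41,0]

```text
t: 19.95
tcp_pos: [0.4693, -0.1954, 0.2622]
eef_rot: [2.957, 0.01, 0.766]
wrist_force: [0.5, -0.3, -0.4]
finger_gap: 0.0433
gripper_force: 30.0
```

Request:
servo_tool:
  deltas:
    - [0.028,-0.02,-0.007,-0.046,0.008,-0.102,0]
    - [0.057,-0.041,-0.014,-0.092,0.015,-0.205,0]
    - [0.085,-0.061,-0.021,-0.138,0.023,-0.307,0]
    - [0.113,-0.082,-0.028,-0.184,0.03,-0.41,0]
    - [0.113,-0.082,-0.028,-0.184,0.03,-0.41,0]

```text
t: 20.45
tcp_pos: [0.4926, -0.0562, 0.2744]
eef_rot: [2.79, 0.09, 1.168]
wrist_force: [-0.5, -0.5, -1.0]
finger_gap: 0.0433
gripper_force: 30.0
```

Request:
servo_tool:
  deltas:
    - [0.034,-0.006,-0.009,-0.046,0.008,-0.102,0]
    - [0.068,-0.012,-0.017,-0.092,0.015,-0.205,0]
    - [0.102,-0.018,-0.026,-0.138,0.023,-0.307,0]
    - [0.136,-0.024,-0.034,-0.184,0.03,-0.41,0]
    - [0.136,-0.024,-0.034,-0.184,0.03,-0.41,0]

```text
t: 20.95
tcp_pos: [0.516, 0.083, 0.2852]
eef_rot: [2.668, 0.229, 1.558]
wrist_force: [-0.4, -0.7, -0.3]
finger_gap: 0.0438
gripper_force: 30.0
```

Request:
servo_tool:
  deltas:
    - [0,0,0,0,0,0,0]
    - [0,0,0,0,0,0,0]

```text
t: 21.15
tcp_pos: [0.5159, 0.0797, 0.2851]
eef_rot: [2.668, 0.228, 1.551]
wrist_force: [0.2, 0.4, -0.1]
finger_gap: 0.0437
gripper_force: 30.0
```

```bash
python3 st.py
python3 - <<'E'
from h import *
print(delta(capgoal(.045)));M=T()
a=cams.camera('wrist')[...,::-1];b=cams.camera('scene')[...,::-1]
c=np.zeros((480,800,3),np.uint8);c[:,:480]=cv2.resize(a[120:360,200:440],None,fx=2,fy=2);c[:,480:]=cv2.resize(b[165:285,305:385],None,fx=4,fy=4,interpolation=2)
cv2.imwrite('pics/c1.png',c)
P=np.array([M[:3,3]+.0317*M[:3,2],M[:3,3]-.0343*M[:3,2],end2]);print(proj('wrist',P,M),proj('scene',P))
E
```

```text
[ 0.24   -0.0271  1.8059 -0.3851  0.9769  0.359 ] 21.15 Ftool [0.4361 0.2241 0.0767] Mtool [0.2291 0.0147 0.0431] 0.043681028604555285 29.99992147807461
end in tool [-0.0007  0.0038  0.0878] tilt [-0.0028  0.0008  0.    ]
angle 0.301768123722924
[ 0.0009  0.0022  0.0428 -0.0028  0.0008 -0.0018]
[[313.4087 281.181 ]
 [312.4929 343.6925]
 [317.4471 250.6542]] [[347.1484 190.6275]
 [350.6814 158.6985]
 [344.8072 216.845 ]]
```

View pics/c1.png

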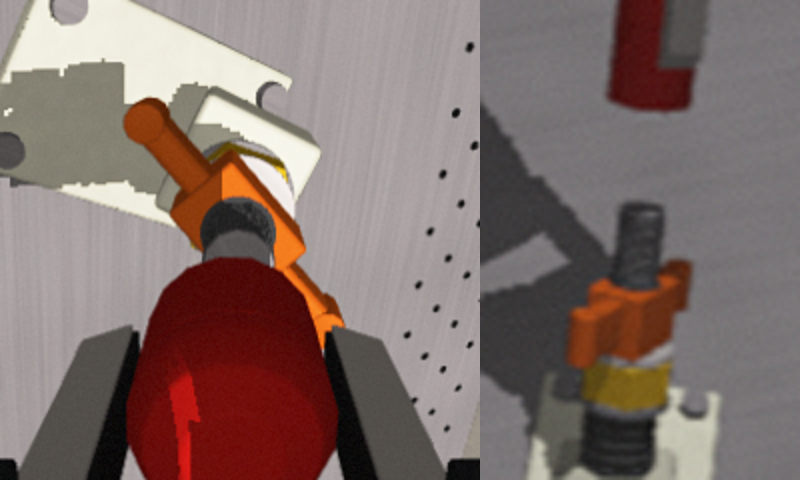

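The wrist crop puts the stud about 3 px right of the cap axis, consistent with the computed +2 mm y correction. The scene view agrees with both predictions to about 2 px. Correcting and going to the stud's mouth.

Request:
servo_tool:
  deltas:
    - [0.001,0.002,0.01,-0.003,0.001,-0.002,0]
    - [0.001,0.002,0.025,-0.003,0.001,-0.002,0]
    - [0.001,0.002,0.043,-0.003,0.001,-0.002,0]
    - [0.001,0.002,0.043,-0.003,0.001,-0.002,0]
    - [0.001,0.002,0.043,-0.003,0.001,-0.002,0]

```text
t: 21.75
tcp_pos: [0.537, 0.0728, 0.2482]
eef_rot: [2.666, 0.229, 1.556]
wrist_force: [-0.9, 0.4, -1.4]
finger_gap: 0.0435
gripper_force: 30.0
```

```bash
python3 st.py; python3 -c "
from h import *
print(delta(capgoal(.02)),delta(capgoal(-.0043)))"
```

```text
[ 0.2123  0.0446  1.8215 -0.3979  0.8826  0.3651] 21.75 Ftool [ 0.6815 -1.3969  0.7345] Mtool [0.1792 0.143  0.0383] 0.04353506648168975 30.000099892176877
end in tool [-0.0027  0.0018  0.0448] tilt [ 0.0003 -0.0007  0.    ]
angle 0.2975450740111176
[-0.0011  0.0003  0.0248  0.0003 -0.0007  0.0025] [-0.0011  0.0003  0.0491  0.0003 -0.0007  0.0025]
```

Request:
servo_tool:
  deltas:
    - [-0.001,0,0.005,0,0,0,0]
    - [-0.001,0,0.01,0,0,0,0]
    - [-0.001,0,0.015,0,0,0,0]
    - [-0.001,0,0.02,0,0,0,0]
    - [-0.001,0,0.025,0,0,0,0]

```text
t: 22.25
tcp_pos: [0.5485, 0.067, 0.2265]
eef_rot: [2.666, 0.228, 1.557]
wrist_force: [-0.1, 0.1, -0.5]
finger_gap: 0.0437
gripper_force: 30.0
```

```bash
python3 st.py; python3 -c "
from h import *
print(delta(capgoal(-.0043)))"
```

```text
[ 0.1939  0.0875  1.8284 -0.4065  0.8289  0.3688] 22.25 Ftool [ 0.1617 -0.3245  0.3491] Mtool [0.2165 0.0844 0.0528] 0.0436666209832737 30.000208251467484
end in tool [-0.0021  0.0017  0.0196] tilt [ 0.0012 -0.0012  0.    ]
angle 0.29685993894559903
[-0.0006  0.0002  0.0239  0.0012 -0.0012  0.0031]
```

Request:
servo_tool:
  deltas:
    - [-0.0005,0,0.006,0,0,0,0]
    - [-0.0005,0,0.012,0,0,0,0]
    - [-0.0005,0,0.018,0,0,0,0]
    - [-0.0005,0,0.022,0,0,0,0]
    - [-0.0005,0,0.024,0,0,0,0]

```text
t: 22.75
tcp_pos: [0.5593, 0.0615, 0.2059]
eef_rot: [2.666, 0.228, 1.557]
wrist_force: [-23.2, 5.4, 19.7]
finger_gap: 0.0436
gripper_force: 30.0
```

```bash
python3 st.py; python3 -c "
from h import *
print(delta(capgoal(-.0043)))"
```

```text
[ 0.1774  0.1309  1.8312 -0.4165  0.781   0.375 ] 22.75 Ftool [  0.4544 -11.4097 -28.7211] Mtool [ 2.1604  0.094  -0.014 ] 0.04355584565251849 30.008615991391707
end in tool [-0.0016  0.0018 -0.0044] tilt [ 0.0006 -0.0011 -0.    ]
angle 0.29697905321879675
[-0.      0.0004 -0.0001  0.0006 -0.0011  0.003 ]
```

It bottomed exactly at the expected depth, with 29 N axial force. Releasing and backing off along the axis.

Request:
servo_tool:
  deltas:
    - [0,0,0,0,0,0,0.8]
    - [0,0,0,0,0,0,0.8]
    - [0,0,0,0,0,0,0.8]
    - [0,0,0,0,0,0,0.8]
    - [0,0,0,0,0,0,0.8]

```text
t: 23.25
tcp_pos: [0.5593, 0.0616, 0.2063]
eef_rot: [2.665, 0.228, 1.557]
wrist_force: [-1.0, -0.3, -0.2]
finger_gap: 0.0747
gripper_force: 0.0
```

Request:
servo_tool:
  deltas:
    - [0,0,-0.02,0,0,0,0.8]
    - [0,0,-0.05,0,0,0,0.8]
    - [0,0,-0.09,0,0,0,0.8]
    - [0,0,-0.12,0,0,0,0.8]
    - [0,0,-0.12,0,0,0,0.8]

```text
t: 23.75
tcp_pos: [0.5046, 0.0873, 0.3142]
eef_rot: [2.659, 0.227, 1.556]
wrist_force: [0.1, 0.5, -0.3]
finger_gap: 0.0751
gripper_force: 0.0
```

```bash
python3 st.py
python3 - <<'E'
from h import *
M=T();a=cams.camera('wrist')[...,::-1];b=cams.camera('scene')[...,::-1]
c=np.zeros((480,800,3),np.uint8);c[:,:480]=cv2.resize(a[120:360,200:440],None,fx=2,fy=2);c[:,480:]=cv2.resize(b[185:305,305:385],None,fx=4,fy=4,interpolation=2)
cv2.imwrite('pics/c2.png',c)
P=np.array([end2+.030*s,end2-.036*s]);print(proj('scene',P),proj('wrist',P,M))
E
```

```text
[ 0.2635 -0.0712  1.783  -0.3792  1.0369  0.3513] 23.75 Ftool [0.5647 0.0386 0.1751] Mtool [0.0941 0.0454 0.0171] 0.07511660512074542 0.0
end in tool [-0.0017 -0.001   0.1197] tilt [ 0.0074 -0.0026 -0.    ]
angle 0.29802514459933166
[[346.3029 203.0947]
 [343.0575 232.9504]] [[310.6316 251.1246]
 [310.9841 228.3478]]
```

View pics/c2.png

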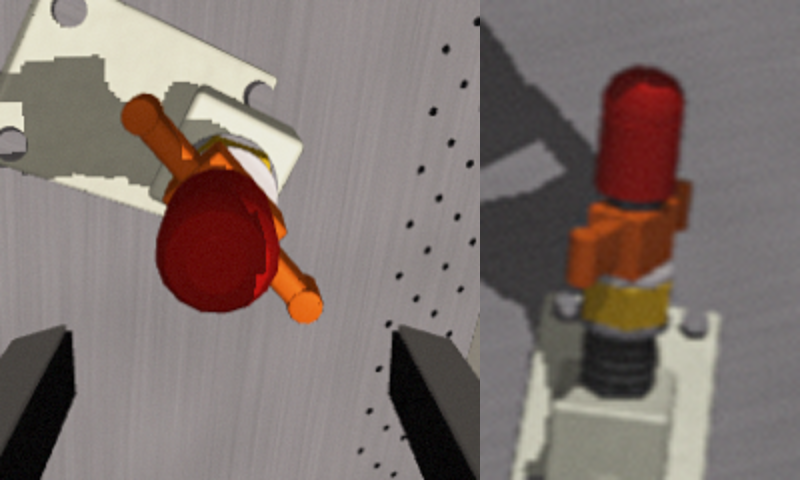

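The cap sits straight on the stud with its dome top at scene (345.8,202), against a predicted (346.3,203). Its rim is a few mm above the locked orange nut, so I'm handing in.

```bash
python3 -c "
from rig import env
print(env.close_job())"
```

```text
the job is handed in; nothing more can be done
None
```

I handed the job in at about 24 s; no verdict came back, but my checks say it is done: the orange nut came to a firm stop (about 1.1 N m on a second twist), the red cap is fully home on the stud and released, and the arm went nowhere near the jar, brush or iron.

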